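# Load a roller into the gauging seat of a sloped gutter

### The job

Push the steel roller that lies at the low end of the sloped gutter up the gutter with a fingertip, over the crest, until it rests against the end stop; push it steadily, do not flick it or let it run back down, and do not lift it out of the gutter. Then push the black knob of the keeper slide towards the gutter, fully home, so that the blade stands behind the roller and it cannot roll back. Leave everything else on the table where it is.

Things in the scene. Friction and masses are not known exactly. Their poses are not given: they have to be found in the camera images.
- gutter: fixed aluminium gutter, open at the top, on a dark steel base plate (360 x 100 mm, 10 mm thick). Origin on the table under it; x points uphill along the gutter, y across it to the keeper's side (the robot's side), z up; mm in this frame are used below. The gutter is 52 wide over all, 42 inside; its side walls, and the lip closing its low end (x -146 to -140), stand only 9 above its floor
- roller: solid steel roller, polished and lightly oiled (slippery), diameter 44 mm, length 38, 0.2 to 0.4 kg, lying across the gutter, free to roll along it; origin at its centre, y along its axle. It starts against the low lip, centre at gutter x -123, z 49. Pushed past the crest (centre beyond x 60) it rolls by itself into the seat and rests against the stop, centre at x 90, z 63
- slope (a point): middle of the gutter's floor at its low end (gutter x -140, z 25); its x axis runs up along the straight sloping floor (6 degrees), y across the gutter, z square to the floor; a roller on the slope has its centre 22 mm up this z
- crest (a point): middle of the crest, the highest line of the gutter's floor (gutter x 60, z 46); beyond it the seat's floor falls 10 degrees towards the stop
- stop (a point): middle of the steel stop's face, where the seated roller touches it (gutter x 112, z 63); the stop's top is at z 75, and behind it is a dial gauge up to z 97 (x 124 to 177)
- keeper (a joint): position of the keeper slide, m: 0 fully out, 0.050 fully home (end of travel); grows as the knob is pushed along the gutter's -y, about 1 N moves it, it stays where left. Steel blade 6 mm thick at gutter x 60, z 60 to 74, in a guide block (y 50 to 84, top z 67); its tip is at y 40 at 0, clear of the gutter, and at y -10 when home, behind the seated roller
- knob (a point): middle of the black upright knob of the keeper slide, a post of 14 mm diameter standing 32 mm high on a 16 mm square foot, z 73 to 105 over the table, this point at z 92; at joint 0 it is at x 60, y 98 in the gutter's frame
- ring_gauge: bystander: steel ring, 52 mm diameter, 16 mm high, lying flat; origin under its centre
- short_roller: bystander: small steel roller, 30 mm diameter, standing on end 32 mm high; origin under its centre
- plug_gauge: bystander: dark steel stepped plug gauge, 28 mm diameter, standing 60 mm high; origin under its centre
- casting: bystander: cast aluminium housing, a cup 90 mm wide and 48 mm high with an arm out to 111 mm along its x; origin under the cup's centre
- screwdriver: bystander: screwdriver lying along its x
- loupe: bystander: black loupe, 44 mm diameter, 42 mm high; origin under its centre
- gauge_blocks: bystander: wooden block 90 x 140 mm, 25 mm high, carrying steel gauge blocks up to 39 mm; origin under its centre
Not all that is in view belongs to the job. What is shaped like the roller but red is not meant.

How it is judged:
On the way, in this order (a step that is already met when the one before it is completed fails the run):
1. the roller rests in the seat against the stop, with the keeper still drawn out (x of roller in the frame of gutter between 0.085 and 0.096 m and y of roller in the frame of gutter between -0.008 and 0.008 m and z of roller in the frame of gutter between 0.056 and 0.069 m and linear speed of roller below 0.03 m/s and value of joint keeper below 0.025 m), for 0.3 s.
2. the keeper is pushed home behind the seated roller (x of roller in the frame of gutter between 0.085 and 0.096 m and y of roller in the frame of gutter between -0.008 and 0.008 m and z of roller in the frame of gutter between 0.056 and 0.069 m and linear speed of roller below 0.03 m/s and value of joint keeper above 0.044 m), for 0.2 s.
At the end, for the whole second after the job is handed in: the roller lies still in the seat against the stop (centre within about 5 mm of its resting place), and the keeper is home to within 6 mm (all of step 2); the robot touches nothing.
It fails at once if the roller is lifted more than 10 mm off the gutter's floor (z of roller in the frame of slope above 0.032 m).
It fails at once if the roller is flicked or runs back down (faster than 0.4 m/s) (linear speed of roller above 0.4 m/s).
It fails at once if a bystander is moved more than 15 mm (distance of any of ring_gauge, short_roller, plug_gauge, casting, screwdriver, loupe, gauge_blocks from where it was at the start of the episode above 0.015 m).
It also fails if it takes over 48 s, if anything falls off the work surface, if the arm or the gripper's body presses on something with over 40 N, if the wrist force passes 120 N, or if a joint passes its speed limit or range.

### The arm

A 6-joint arm with a two-finger parallel gripper is mounted at the origin on the work surface. World frame = base frame: x ahead of the robot, y to its left, z up, the work surface at z = 0. Lengths are in m, angles in rad, forces in N, time in s.
With the tool pointing down it reaches from about 0.3 to 0.75 m from the base axis. Payload 8.5 kg.
Tool frame: the origin (TCP) lies at the very end of the fingers, on their centre line; the grasp point (between the pads) lies 19 mm behind it (bot.tcp_to_grasp is the distance from the TCP to the grasp point, in m); z points along the fingers, y is the line along which they close (so a half turn about z gives the same grasp; the last joint's range is limited). The gripper opens to 88 mm and grips with 3 to 60 N. Pads are 18 mm wide; open, the fingers measure 123 mm over their backs; the gripper's body (75 mm by 187 mm) begins 45 mm behind the grasp point.
Start: joints at [-1.564, 0.381, 1.297, -0, 1.464, -0.215], TCP at [0.121, -0.537, 0.239] pointing down, gripper open.
Joint ranges: [-3.11, 3.11], [-0.89, 2.33], [0.22, 2.48], [-1.42, 4.56], [0.17, 2.85], [-2.88, 2.88]. Speed limits (rad/s): [2.39, 2.39, 3.14, 3.14, 3.14, 3.14].

### API

Orientations are given as a unit quaternion [x, y, z, w].
In Python, from rig import sensors, optics, job, models, bot gives the robot as it stands. The module is installed in compiled form; this text tells all that it offers.
- The arm moves only by the tool arm_command, never from a script. Its argument "steps" is a list of rows, each an object with "rot": the turn, a rotation vector about the world's x, y, z in rad, a list of three; "linear": the shift along the world's x, y, z in m, a list of three; "fingers": the gripper's target within -1 to 1 (fully open at 1, half-way at 0, shut at -1). In form: [{"rot": [ax, ay, az], "linear": [dx, dy, dz], "fingers": fingers}, ...]. A call has 1 to 12 rows; each row is the pose to reach, as a shift and turn from the pose commanded when the call began; what a row does not reach only later rows make up. A row lasts 1/8 s, in which the tool goes at most 62.5 mm and 10.7 degrees, less where a joint would pass 70% of its speed; a pose out of reach is approached as far as the arm can. A call with a gripper value outside its range is refused whole. The fingers move at their own pace and stop on an object; the grip force is fixed at half the most. Time passes only in rows, so rows that repeat a pose let the fingers close. It gives the time, the measured TCP pose, the force, the opening and the grip force at its end, in the units of the state.
- sensors.observe(): the state, without advancing time (a new reading comes with each control period).
- optics.camera(name): name is "scene" or "side" or "wrist"; returns the picture (480x640x3 uint8, red, green, blue); there is no depth.
- optics.get_calibration(name): a dict with "fx", "fy", "cx", "cy" (pixels), "camera_from_world" (4x4, takes a point from world to camera coordinates); the wrist camera has in their place "hand_eye" (4x4, takes a point from camera to tool coordinates, whose origin is the TCP and whose axes are the flange's). Camera axes: x right, y down, z forward; pixel columns grow to the right and rows downward; lengths in m; the calibration is good to about 2 mm. A picture is of the moment at which its call begins: read the wrist's pose just before it. get_calibration takes no time and is no camera call.
- job.job_done(): hands the job in; it is judged then, once.
Trained networks look in the newest picture that a camera, given by its name, has taken for a name from the list of things; names that differ only in an ending like _2 or _b are one class to them, and where a whole thing is asked for, a point or a joint stands for the part that bears it (a point fixed in the world has none). Each returns a list of dicts, best first, with "confidence" (0 to 1); they miss things now and then, are a little off and sometimes report something else, mostly with a low value. They report only what shows in the picture. A call takes as long as a camera call. They do not tell look-alikes from the thing itself.
- models.boxes_of(camera, label): "bbox" ([left, top, right, bottom] in pixels, round what is visible of it).
The state is a dict: "clock": time; "qpos": joint angles; "dq": joint speeds; "effort": joint torques, N m; "tool_pos": TCP position; "eef_rot": TCP orientation; "contact_force": force on the tool from outside, world axes, zero at the start; "moment": the same for the moment, N m; "gripper_width": opening from 0.0 (shut) to 1.0 (fully open); "finger_force": force on a finger pad.
Only numpy, scipy, OpenCV 4.12 (cv2) and the standard library are available. Lean on these libraries where they do the work, as an engineer would, in place of code of your own. Each camera call takes 0.05 s, during which the arm holds its last target. There are 200 camera calls.

## Working session

There is one attempt and no reset: what is moved stays moved. The work goes in short steps, Python scripts to look and compute and a tool call to move; the robot and the scene stay as the last step left them, time stands still between calls to the robot, and variables do not carry over. Pictures are saved under pics/ and viewed, at most 10 in all, crops included, and the job is handed in when it is done.

Besides the shell and the picture viewer there is one more tool, called after "Request:" as a command line: name --argument value ..., lists and objects as JSON in quotes. arm_command: Moves the arm, as the interface text tells. Its arguments: {"type":"object","properties":{"steps":{"type":"array","items":{"type":"object","properties":{"rot":{"type":"array","items":{"type":"number"}},"linear":{"type":"array","items":{"type":"number"}},"fingers":{"type":"number"}}}}},"required":["steps"]}

```bash
mkdir -p pics; python3 - <<'E'
from rig import sensors, optics, models
import cv2, numpy as np
for c in ["scene","side"]:
    im=optics.camera(c); cv2.imwrite(f"pics/{c}0.png",im[:,:,::-1])
    k=optics.get_calibration(c); print(c,k["fx"],k["fy"],k["cx"],k["cy"]); print(np.round(k["camera_from_world"],4).tolist())
    for l in ["gutter","roller","knob","casting","gauge_blocks","plug_gauge"]:
        print(l,[(np.round(b["bbox"]).tolist(),round(b["confidence"],2)) for b in models.boxes_of(c,l)][:3])
s=sensors.observe(); print({k:np.round(v,3).tolist() for k,v in s.items()})
E
```

```text
scene 473.446385159522 473.446385159522 321.4876449858259 244.14638382183227
[[0.3791, 0.9253, 0.0029, -0.2313], [0.6353, -0.258, -0.7279, -0.3136], [-0.6728, 0.2778, -0.6857, 1.3622], [0.0, 0.0, 0.0, 1.0]]
gutter [([200.0, 207.0, 387.0, 330.0], 0.64)]
roller [([210.0, 270.0, 235.0, 300.0], 0.79), ([226.0, 221.0, 245.0, 241.0], 0.72)]
knob [([301.0, 210.0, 316.0, 249.0], 0.57)]
casting [([410.0, 158.0, 449.0, 203.0], 0.81)]
gauge_blocks [([453.0, 194.0, 530.0, 242.0], 0.88)]
plug_gauge [([350.0, 302.0, 366.0, 335.0], 0.64), ([202.0, 209.0, 387.0, 329.0], 0.15)]
side 601.0801026266689 601.0801026266689 319.13623672460335 239.99416913405028
[[0.8745, -0.4849, 0.0074, -0.4702], [-0.2771, -0.5121, -0.813, 0.234], [0.398, 0.7089, -0.5823, 1.049], [0.0, 0.0, 0.0, 1.0]]
gutter [([301.0, 209.0, 428.0, 348.0], 0.66)]
roller [([381.0, 293.0, 409.0, 320.0], 0.72), ([282.0, 311.0, 304.0, 344.0], 0.58)]
knob [([304.0, 242.0, 334.0, 262.0], 0.87)]
casting [([201.0, 187.0, 236.0, 215.0], 0.85)]
gauge_blocks [([226.0, 160.0, 280.0, 197.0], 0.68), ([315.0, 376.0, 420.0, 443.0], 0.25)]
plug_gauge [([383.0, 228.0, 403.0, 253.0], 0.71)]
{'clock': 0.7, 'qpos': [-1.564, 0.381, 1.297, 0.0, 1.464, -0.215], 'dq': [0.001, 0.001, 0.0, -0.001, 0.001, -0.001], 'effort': [0.003, -43.771, -22.47, 0.071, 0.031, 0.0], 'tool_pos': [0.121, -0.537, 0.239], 'eef_rot': [0.994, 0.111, 0.0, -0.0], 'contact_force': [0.587, -0.061, -1.139], 'moment': [0.034, -0.004, -0.013], 'finger_force': 0.0, 'gripper_width': 1.0}
```

```bash
python3 - <<'E'
import cv2
a=cv2.imread("pics/scene0.png")[180:360,170:410]; b=cv2.imread("pics/side0.png")[190:370,250:490]
cv2.imwrite("pics/crop0.png",cv2.resize(a,(800,600),interpolation=cv2.INTER_CUBIC))
cv2.imwrite("pics/crop1.png",cv2.resize(b,(800,600),interpolation=cv2.INTER_CUBIC))
E
```

```text
(no output)
```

View pics/scene0.png

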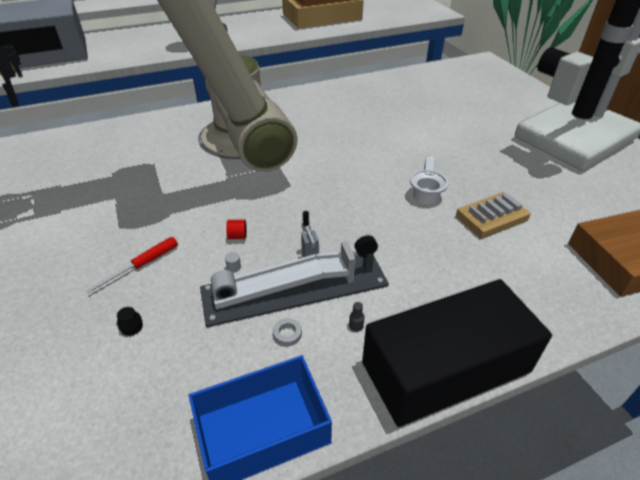

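View pics/crop0.png

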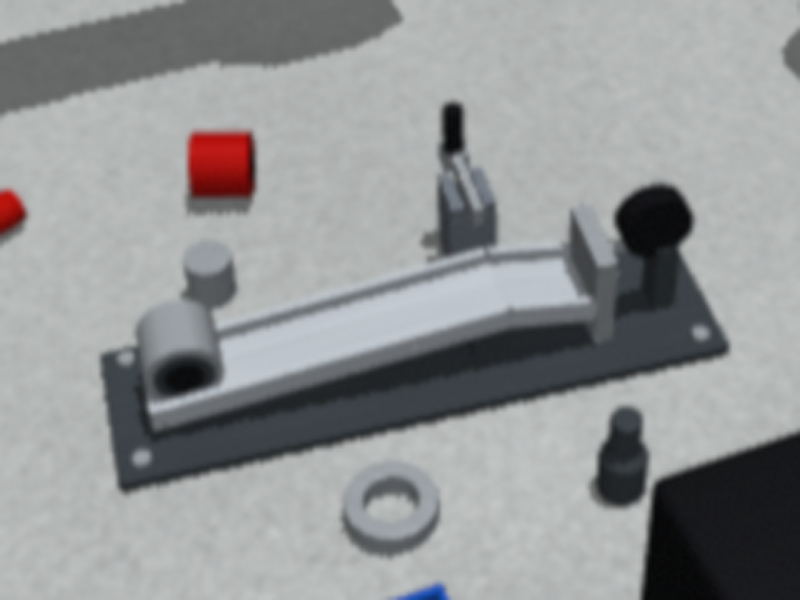

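View pics/crop1.png

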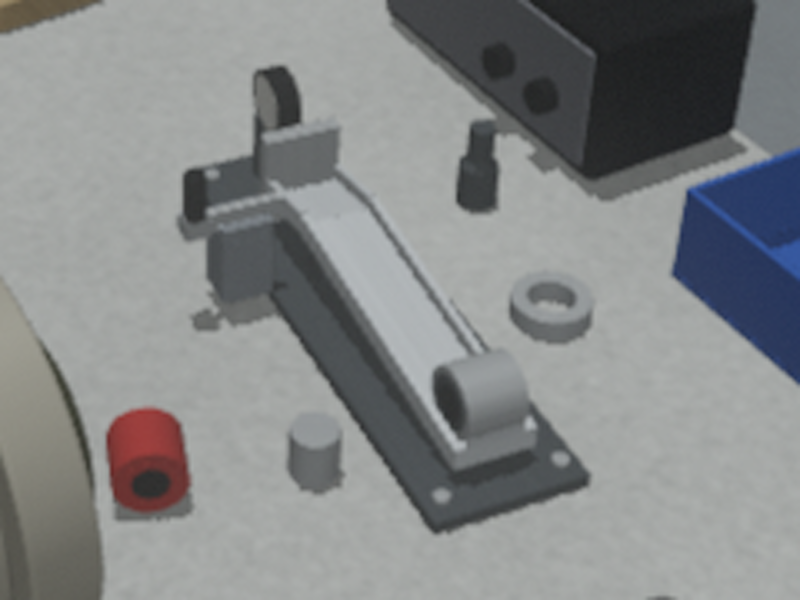

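The steel roller is in the gutter at its low end, at scene (222,285) and side (395,306). The red one at scene (236,230) is the decoy, and the small upright one at (232,262) is short_roller. So the roller meant is the one at (222,285). Next I fit the gutter pose.

```bash
cat > h.py <<'E'
from rig import sensors, optics, models
import numpy as np
from scipy.optimize import least_squares
K={c:optics.get_calibration(c) for c in ["scene","side"]}
def proj(c,p):
    k=K[c]; q=k["camera_from_world"]@np.append(p,1)
    return np.array([k["fx"]*q[0]/q[2]+k["cx"],k["fy"]*q[1]/q[2]+k["cy"]])
def ray(c,uv,z):
    k=K[c]; T=np.linalg.inv(k["camera_from_world"])
    d=T[:3,:3]@[(uv[0]-k["cx"])/k["fx"],(uv[1]-k["cy"])/k["fy"],1]; o=T[:3,3]
    return o+d*(z-o[2])/d[2]
def g2w(g,p):
    c,s=np.cos(g[2]),np.sin(g[2]); p=np.array(p)/1000
    return np.array([g[0]+c*p[0]-s*p[1],g[1]+s*p[0]+c*p[1],p[2]])
E
python3 - <<'E'
from h import *
S=lambda u,v:(170+.3*u,180+.3*v)
D=lambda u,v:(250+.3*u,190+.3*v)
obs=[("scene",S(122,484),(-180,-50,10)),("scene",S(103,353),(-180,50,10)),("scene",S(728,344),(180,-50,10)),
("scene",S(180,350),(-123,0,49)),("scene",S(453,105),(60,98,105)),("scene",S(142,457),(-168,-38,10)),("scene",S(127,358),(-168,38,10)),("scene",S(700,332),(168,-38,10)),
("side",D(439,520),(-180,50,10)),("side",D(588,475),(-180,-50,10)),("side",D(481,392),(-123,0,49)),("side",D(195,173),(60,98,105)),
("side",D(441,496),(-168,38,10)),("side",D(560,459),(-168,-38,10))]
f=lambda g:np.concatenate([proj(c,g2w(g,p))-uv for c,uv,p in obs])
r=least_squares(f,[0.45,0,1.4],loss="soft_l1"); g=r.x; print(g, np.degrees(g[2])); print(np.round(r.fun if 0 else f(g),1).reshape(-1,2).tolist())
for n,p in dict(low=(-146,0,34),roller=(-123,0,49),crest=(60,0,46),stop=(112,0,63),knob=(60,98,92)).items(): print(n,np.round(g2w(g,p),4))
np.save("g.npy",g)
# bystanders in gutter frame
c,s=np.cos(g[2]),np.sin(g[2])
for l,z in dict(ring_gauge=.008,short_roller=.016,plug_gauge=.03,loupe=.02,screwdriver=.01,casting=.024).items():
    for b in models.boxes_of("scene",l)[:2]:
        x=b["bbox"]; p=ray("scene",((x[0]+x[2])/2,(x[1]+x[3])/2),z)-[g[0],g[1],0]
        print(l,round(b["confidence"],2),np.round([c*p[0]+s*p[1],-s*p[0]+c*p[1]],3))
p=ray("scene",(236,230),.02)-[g[0],g[1],0]; print("red",np.round([c*p[0]+s*p[1],-s*p[0]+c*p[1]],3))
E
```

```text
[ 0.60613088 -0.05541124  1.47431248] 84.47188292851553
[[-1.2, -0.3], [-1.5, -0.6], [0.9, -0.5], [5.7, -0.9], [4.0, -0.7], [-1.4, 1.2], [-1.8, 1.0], [1.4, 0.1], [-0.7, 0.6], [1.7, -1.1], [-2.8, -3.6], [-2.5, -2.4], [1.4, 1.6], [1.2, 1.3]]
low [ 0.5921 -0.2007  0.034 ]
roller [ 0.5943 -0.1778  0.049 ]
crest [0.6119 0.0043 0.046 ]
stop [0.6169 0.0561 0.063 ]
knob [0.5144 0.0138 0.092 ]
ring_gauge 0.77 [-0.041 -0.106]
ring_gauge 0.59 [-0.136  0.038]
short_roller 0.78 [-0.106  0.085]
short_roller 0.62 [0.009 0.03 ]
plug_gauge 0.64 [ 0.084 -0.13 ]
plug_gauge 0.15 [0.005 0.021]
loupe 0.76 [-0.31  -0.018]
screwdriver 0.94 [-0.304  0.144]
casting 0.81 [0.398 0.222]
red [-0.085  0.181]
```

```bash
python3 - <<'E'
from h import *
S=lambda u,v:(170+.3*u,180+.3*v)
D=lambda u,v:(250+.3*u,190+.3*v)
P=[("scene",S(122,484),(-180,-50,10)),("scene",S(103,353),(-180,50,10)),("scene",S(728,344),(180,-50,10)),
("side",D(439,520),(-180,50,10)),("side",D(588,475),(-180,-50,10))]
O=[("scene",S(180,350),(-123,0,49)),("scene",S(453,105),(60,98,105)),("scene",S(153,405),(-146,-26,33)),("scene",S(613,262),(112,-26,75)),
("side",D(481,392),(-123,0,49)),("side",D(195,173),(60,98,105)),("side",D(458,445),(-146,26,33)),("side",D(531,428),(-146,-26,33))]
def f(a,ox=None):
    g=a[:3]; ox=np.array([a[3],a[4],0])
    return np.concatenate([proj(c,g2w(g,p+ox))-uv for c,uv,p in P]+[proj(c,g2w(g,p))-uv for c,uv,p in O])
r=least_squares(f,[0.6,-.05,1.47,0,0],loss="soft_l1",x_scale=[.1,.1,.1,10,10]); g=r.x; print(g, np.degrees(g[2])); print(np.round(f(g),1).reshape(-1,2).tolist())
np.save("g.npy",g[:3])
for n,p in dict(low=(-146,0,34),roller=(-123,0,49),crest=(60,0,46),stop=(112,0,63),knob=(60,98,92)).items(): print(n,np.round(g2w(g,p),4))
E
```

```text
[ 0.60525173 -0.06403293  1.47167017  9.66353724 -0.95734667] 84.32048954483649
[[-0.7, -0.2], [-0.9, -0.5], [1.6, -0.1], [-0.8, 0.1], [1.7, -1.5], [1.0, -0.1], [-0.1, 0.1], [-0.2, 2.1], [-3.8, 0.5], [-0.7, -0.7], [-0.8, -0.1], [-0.8, 1.4], [1.8, -1.1]]
low [ 0.5908 -0.2093  0.034 ]
roller [ 0.5931 -0.1864  0.049 ]
crest [ 0.6112 -0.0043  0.046 ]
stop [0.6163 0.0474 0.063 ]
knob [0.5137 0.0054 0.092 ]
```

Request:
arm_command --steps '[{"linear": [0.047,0.029,0],"rot": [0,0,0.125],"fingers": -1},{"linear": [0.094,0.058,0],"rot": [0,0,0.25],"fingers": -1},{"linear": [0.14,0.087,0],"rot": [0,0,0.375],"fingers": -1},{"linear": [0.187,0.116,0],"rot": [0,0,0.5],"fingers": -1},{"linear": [0.233,0.145,0],"rot": [0,0,0.625],"fingers": -1},{"linear": [0.28,0.174,0],"rot": [0,0,0.75],"fingers": -1},{"linear": [0.327,0.203,0],"rot": [0,0,0.875],"fingers": -1},{"linear": [0.373,0.232,0],"rot": [0,0,1.0],"fingers": -1},{"linear": [0.42,0.261,-0.02],"rot": [0,0,1.125],"fingers": -1},{"linear": [0.466,0.289,-0.04],"rot": [0,0,1.249],"fingers": -1},{"linear": [0.466,0.289,-0.04],"rot": [0,0,1.249],"fingers": -1},{"linear": [0.466,0.289,-0.04],"rot": [0,0,1.249],"fingers": -1}]'

```text
clock: 2.5
tool_pos: [0.5867, -0.2478, 0.199]
eef_rot: [0.742, 0.671, -0.0, 0.0]
contact_force: [-0.7, -0.7, 0.4]
gripper_width: 0.007
finger_force: 0.0
```

```bash
python3 - <<'E'
from h import *
import cv2
s=sensors.observe(); im=optics.camera("wrist"); cv2.imwrite("pics/wrist1.png",im[:,:,::-1])
k=optics.get_calibration("wrist"); print(k)
print({a:np.round(s[a],3).tolist() for a in ["clock","qpos","tool_pos","eef_rot","gripper_width","contact_force"]})
g=np.load("g.npy")
from scipy.spatial.transform import Rotation as R
T=np.eye(4);T[:3,:3]=R.from_quat(s["eef_rot"]).as_matrix();T[:3,3]=s["tool_pos"]
M=np.linalg.inv(T@k["hand_eye"])
def pw(p): q=M@np.append(p,1); return np.round([k["fx"]*q[0]/q[2]+k["cx"],k["fy"]*q[1]/q[2]+k["cy"]])
for n,p in dict(tl=(-146,26,34),tr=(-146,-26,34),roller=(-123,0,49),rt=(-123,0,71),crest1=(60,26,55),crest2=(60,-26,55),knob=(60,98,105),st1=(112,26,75),st2=(112,-26,75)).items(): print(n,pw(g2w(g,p)))
E
```

```text
{'fx': 362.69820546349916, 'fy': 362.69820546349916, 'cx': 316.31027120891315, 'cy': 242.1425951024121, 'hand_eye': array([[ 9.79369823e-04, -9.49268063e-01, -3.14466509e-01,
         8.13354170e-02],
       [ 9.99999516e-01,  9.59705503e-04,  2.17357217e-04,
         3.48473187e-04],
       [ 9.54649748e-05, -3.14466569e-01,  9.49268543e-01,
        -1.46268009e-01],
       [ 0.00000000e+00,  0.00000000e+00,  0.00000000e+00,
         1.00000000e+00]])}
{'clock': 2.5, 'qpos': [-0.585, 0.562, 1.102, -0.0, 1.477, -0.484], 'tool_pos': [0.587, -0.248, 0.199], 'eef_rot': [0.742, 0.671, -0.0, 0.0], 'gripper_width': 0.007, 'contact_force': [-0.726, -0.74, 0.424]}
tl [286. 175.]
tr [347. 175.]
roller [316. 148.]
rt [316. 150.]
crest1 [ 274. -157.]
crest2 [ 358. -157.]
knob [ 114. -232.]
st1 [ 266. -314.]
st2 [ 366. -314.]
```

View pics/wrist1.png

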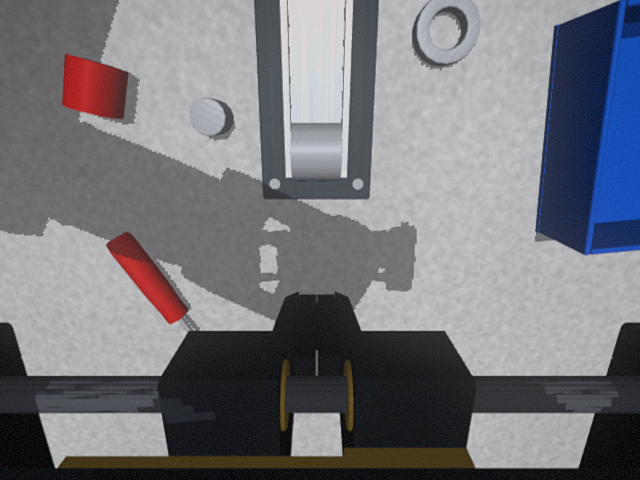

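The wrist view agrees with the fit to within about 3 px: the lip is at (316,178) and the roller at (316,150). I'll descend behind the roller and begin the push.

Request:
arm_command --steps '[{"linear": [0,0,-0.055],"rot": [0,0,0],"fingers": -1},{"linear": [0,0,-0.11],"rot": [0,0,0],"fingers": -1},{"linear": [0,0,-0.145],"rot": [0,0,0],"fingers": -1},{"linear": [0,0,-0.157],"rot": [0,0,0],"fingers": -1},{"linear": [0.001,0.01,-0.157],"rot": [0,0,0],"fingers": -1},{"linear": [0.0019,0.019,-0.157],"rot": [0,0,0],"fingers": -1},{"linear": [0.0025,0.025,-0.157],"rot": [0,0,0],"fingers": -1},{"linear": [0.0031,0.031,-0.157],"rot": [0,0,0],"fingers": -1},{"linear": [0.0037,0.037,-0.1565],"rot": [0,0,0],"fingers": -1},{"linear": [0.0044,0.044,-0.1557],"rot": [0,0,0],"fingers": -1},{"linear": [0.0052,0.052,-0.1548],"rot": [0,0,0],"fingers": -1},{"linear": [0.006,0.06,-0.154],"rot": [0,0,0],"fingers": -1}]'

```text
clock: 4.05
tool_pos: [0.593, -0.1869, 0.0448]
eef_rot: [0.742, 0.671, 0.0, -0.0]
contact_force: [-0.7, -0.5, 0.4]
gripper_width: 0.007
finger_force: 0.5
```

```bash
cat > look.py <<'E'
import sys,cv2
from h import *
g=np.load("g.npy"); c,s=np.cos(g[2]),np.sin(g[2])
tp=sensors.observe()["tool_pos"]; p=np.array(tp)-[g[0],g[1],0]
print("tcp in gutter",np.round([c*p[0]+s*p[1],-s*p[0]+c*p[1],p[2]],4))
ims=[]
for cam,o in (("scene",(170,180)),("side",(250,190))):
    im=optics.camera(cam)[:,:,::-1]; ims.append(cv2.resize(im[o[1]:o[1]+180,o[0]:o[0]+200],(400,360),interpolation=cv2.INTER_CUBIC))
    print(cam,[(np.round(b["bbox"]).tolist(),round(b["confidence"],2)) for b in models.boxes_of(cam,"roller")][:3])
    print(" expected seated",proj(cam,g2w(g,(90,0,63))).round(1),"knob home top",proj(cam,g2w(g,(60,48,105))).round(1))
cv2.imwrite(sys.argv[1],np.hstack(ims))
E
python3 look.py pics/p2.png
```

```text
tcp in gutter [-0.1235 -0.      0.0448]
scene [([232.0, 221.0, 246.0, 240.0], 0.69), ([244.0, 267.0, 256.0, 290.0], 0.47), ([454.0, 190.0, 528.0, 240.0], 0.29)]
 expected seated [334.6 256.7] knob home top [312.7 227.4]
side [([374.0, 283.0, 389.0, 305.0], 0.61), ([282.0, 309.0, 307.0, 345.0], 0.61)]
 expected seated [345.1 239.7] knob home top [330.6 236.1]
```

View pics/p2.png

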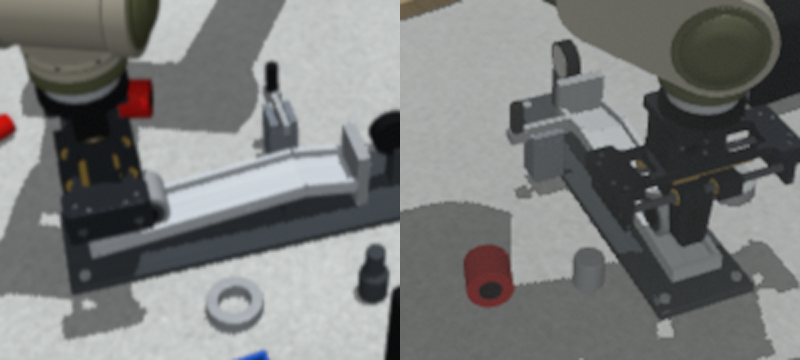

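The roller is ahead of the finger and moving up the gutter. Its front edge is at about (160,195) in the left half of the picture. I'll continue the push.

Request:
arm_command --steps '[{"linear": [0.0006,0.006,0.0006],"rot": [0,0,0],"fingers": -1},{"linear": [0.0014,0.014,0.0015],"rot": [0,0,0],"fingers": -1},{"linear": [0.0023,0.023,0.0024],"rot": [0,0,0],"fingers": -1},{"linear": [0.0032,0.032,0.0034],"rot": [0,0,0],"fingers": -1},{"linear": [0.0041,0.041,0.0043],"rot": [0,0,0],"fingers": -1},{"linear": [0.005,0.05,0.0053],"rot": [0,0,0],"fingers": -1},{"linear": [0.0059,0.059,0.0062],"rot": [0,0,0],"fingers": -1},{"linear": [0.0068,0.068,0.0071],"rot": [0,0,0],"fingers": -1},{"linear": [0.0077,0.077,0.0081],"rot": [0,0,0],"fingers": -1},{"linear": [0.0086,0.086,0.009],"rot": [0,0,0],"fingers": -1},{"linear": [0.0094,0.094,0.0099],"rot": [0,0,0],"fingers": -1},{"linear": [0.01,0.1,0.0105],"rot": [0,0,0],"fingers": -1}]'

```text
clock: 5.75
tool_pos: [0.603, -0.087, 0.0553]
eef_rot: [0.742, 0.671, -0.0, 0.0]
contact_force: [-0.3, -1.4, 0.3]
gripper_width: 0.002
finger_force: 0.5
```

```bash
python3 look.py pics/p3.png
```

```text
tcp in gutter [-0.023  -0.0001  0.0553]
scene [([226.0, 221.0, 246.0, 242.0], 0.77)]
 expected seated [334.6 256.7] knob home top [312.7 227.4]
side [([282.0, 310.0, 306.0, 344.0], 0.94), ([351.0, 254.0, 362.0, 271.0], 0.59), ([403.0, 272.0, 426.0, 291.0], 0.17)]
 expected seated [345.1 239.7] knob home top [330.6 236.1]
```

View pics/p3.png

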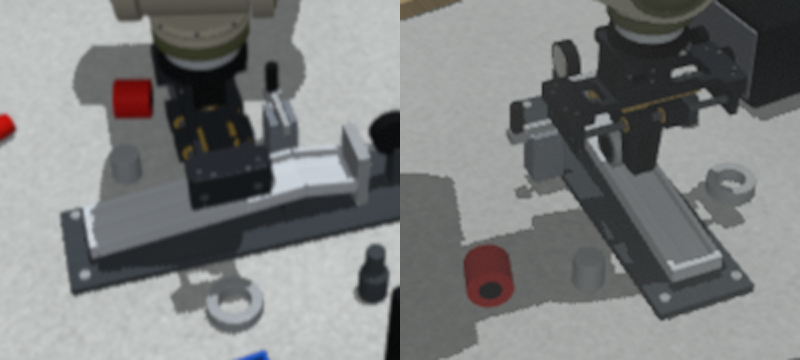

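The roller stays in contact ahead of the finger, at about (610,148) in the right half. Next it goes over the crest, slowly.

Request:
arm_command --steps '[{"linear": [0.0005,0.005,0.0005],"rot": [0,0,0],"fingers": -1},{"linear": [0.0012,0.012,0.0013],"rot": [0,0,0],"fingers": -1},{"linear": [0.0019,0.019,0.002],"rot": [0,0,0],"fingers": -1},{"linear": [0.0026,0.026,0.0027],"rot": [0,0,0],"fingers": -1},{"linear": [0.0032,0.032,0.0034],"rot": [0,0,0],"fingers": -1},{"linear": [0.0037,0.037,0.0039],"rot": [0,0,0],"fingers": -1},{"linear": [0.0041,0.041,0.0043],"rot": [0,0,0],"fingers": -1},{"linear": [0.0045,0.045,0.0047],"rot": [0,0,0],"fingers": -1},{"linear": [0.0049,0.049,0.0051],"rot": [0,0,0],"fingers": -1},{"linear": [0.0053,0.053,0.0055],"rot": [0,0,0],"fingers": -1},{"linear": [0.0057,0.057,0.0058],"rot": [0,0,0],"fingers": -1},{"linear": [0.0061,0.061,0.006],"rot": [0,0,0],"fingers": -1}]'

```text
clock: 7.45
tool_pos: [0.6091, -0.0262, 0.0612]
eef_rot: [0.742, 0.671, 0.0, -0.0]
contact_force: [-0.4, 0.1, -0.1]
gripper_width: 0.004
finger_force: 0.0
```

```bash
python3 look.py pics/p4.png
```

```text
tcp in gutter [ 0.038  -0.0001  0.0612]
scene [([226.0, 223.0, 245.0, 239.0], 0.75)]
 expected seated [334.6 256.7] knob home top [312.7 227.4]
side [([285.0, 311.0, 307.0, 341.0], 0.92), ([336.0, 234.0, 350.0, 252.0], 0.57)]
 expected seated [345.1 239.7] knob home top [330.6 236.1]
```

View pics/p4.png

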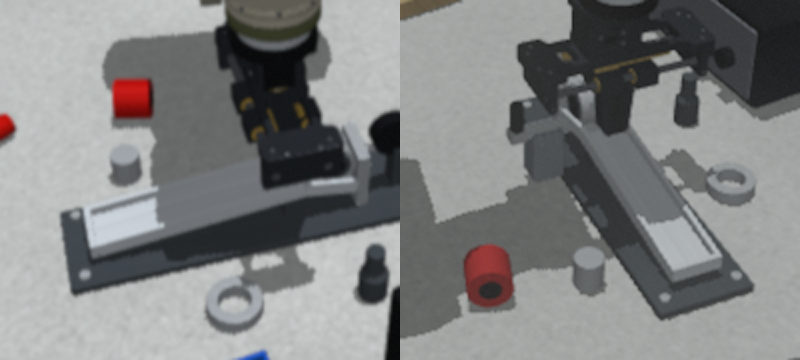

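The push force has fallen to zero, so the roller has passed the crest. I'll retreat upward and move across to the robot side of the knob.

Request:
arm_command --steps '[{"linear": [0,0,0.03],"rot": [0,0,0],"fingers": -1},{"linear": [0,0,0.07],"rot": [0,0,0],"fingers": -1},{"linear": [0,0,0.1],"rot": [0,0,0],"fingers": -1},{"linear": [-0.03,0.007,0.1],"rot": [0,0,0],"fingers": -1},{"linear": [-0.07,0.017,0.1],"rot": [0,0,0],"fingers": -1},{"linear": [-0.11,0.027,0.1],"rot": [0,0,0],"fingers": -1},{"linear": [-0.147,0.036,0.1],"rot": [0,0,0],"fingers": -1},{"linear": [-0.147,0.036,0.1],"rot": [0,0,0],"fingers": -1}]'

```text
clock: 8.65
tool_pos: [0.4603, 0.01, 0.1616]
eef_rot: [0.741, 0.671, -0.0, -0.0]
contact_force: [0.5, -0.2, 0.6]
gripper_width: 0.004
finger_force: 0.0
```

```bash
python3 look.py pics/p5.png; python3 - <<'E'
from h import *
import cv2
from scipy.spatial.transform import Rotation as R
g=np.load("g.npy"); s=sensors.observe(); im=optics.camera("wrist")[:,:,::-1]
k=optics.get_calibration("wrist")
T=np.eye(4);T[:3,:3]=R.from_quat(s["eef_rot"]).as_matrix();T[:3,3]=s["tool_pos"]
M=np.linalg.inv(T@k["hand_eye"])
for n,p in dict(knobtop=(60,98,105),seat=(90,0,63),stop=(112,26,75)).items():
    q=M@np.append(g2w(g,p),1); print(n,np.round([k["fx"]*q[0]/q[2]+k["cx"],k["fy"]*q[1]/q[2]+k["cy"]]))
a=cv2.imread("pics/p5.png")[:,:]
cv2.imwrite("pics/p5b.png",np.hstack([cv2.resize(a[:,:400],(380,342)),cv2.resize(im[:480,:],(420,342))]))
E
```

```text
tcp in gutter [0.0593 0.1515 0.1616]
scene [([322.0, 244.0, 346.0, 270.0], 0.95), ([227.0, 217.0, 247.0, 242.0], 0.64), ([116.0, 307.0, 144.0, 337.0], 0.54)]
 expected seated [334.6 256.7] knob home top [312.7 227.4]
side [([285.0, 310.0, 308.0, 343.0], 0.93), ([333.0, 226.0, 362.0, 252.0], 0.7), ([316.0, 378.0, 414.0, 444.0], 0.52)]
 expected seated [345.1 239.7] knob home top [330.6 236.1]
knobtop [400. 263.]
seat [533. 199.]
stop [509. 169.]
```

View pics/p5b.png

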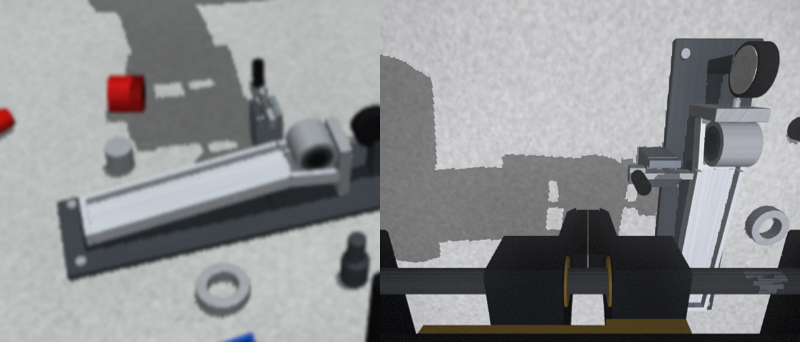

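The roller is seated: scene centre (334,257) against a predicted (335,257), and side centre (348,239) against a predicted (345,240). The knob top at wrist (404,263) is also as predicted. I'll descend and push the knob.

Request:
arm_command --steps '[{"linear": [0,0,-0.04],"rot": [0,0,0],"fingers": -1},{"linear": [0,0,-0.07],"rot": [0,0,0],"fingers": -1},{"linear": [0,0,-0.078],"rot": [0,0,0],"fingers": -1},{"linear": [0.01,-0.001,-0.078],"rot": [0,0,0],"fingers": -1},{"linear": [0.02,-0.002,-0.078],"rot": [0,0,0],"fingers": -1},{"linear": [0.026,-0.0026,-0.078],"rot": [0,0,0],"fingers": -1},{"linear": [0.032,-0.0032,-0.078],"rot": [0,0,0],"fingers": -1},{"linear": [0.04,-0.004,-0.078],"rot": [0,0,0],"fingers": -1},{"linear": [0.048,-0.0048,-0.078],"rot": [0,0,0],"fingers": -1},{"linear": [0.056,-0.0056,-0.078],"rot": [0,0,0],"fingers": -1},{"linear": [0.064,-0.0064,-0.078],"rot": [0,0,0],"fingers": -1},{"linear": [0.07,-0.007,-0.078],"rot": [0,0,0],"fingers": -1}]'

```text
clock: 10.4
tool_pos: [0.5326, 0.0024, 0.0832]
eef_rot: [0.742, 0.671, -0.0, -0.0]
contact_force: [-0.9, 0.4, 0.7]
gripper_width: 0.004
finger_force: 0.6
```

Request:
arm_command --steps '[{"linear": [0.002,-0.0002,0],"rot": [0,0,0],"fingers": -1},{"linear": [0.004,-0.0004,0],"rot": [0,0,0],"fingers": -1}]'

```text
clock: 10.65
tool_pos: [0.5361, 0.0021, 0.0832]
eef_rot: [0.742, 0.671, -0.0, -0.0]
contact_force: [-1.4, 0.3, 0.3]
gripper_width: 0.006
finger_force: 0.6
```

```bash
python3 look.py pics/p6.png
```

```text
tcp in gutter [0.059  0.0754 0.0832]
scene [([321.0, 242.0, 346.0, 268.0], 0.91), ([228.0, 220.0, 246.0, 241.0], 0.72)]
 expected seated [334.6 256.7] knob home top [312.7 227.4]
side [([284.0, 311.0, 306.0, 344.0], 0.77), ([334.0, 227.0, 361.0, 245.0], 0.65), ([308.0, 226.0, 428.0, 351.0], 0.5)]
 expected seated [345.1 239.7] knob home top [330.6 236.1]
```

View pics/p6.png

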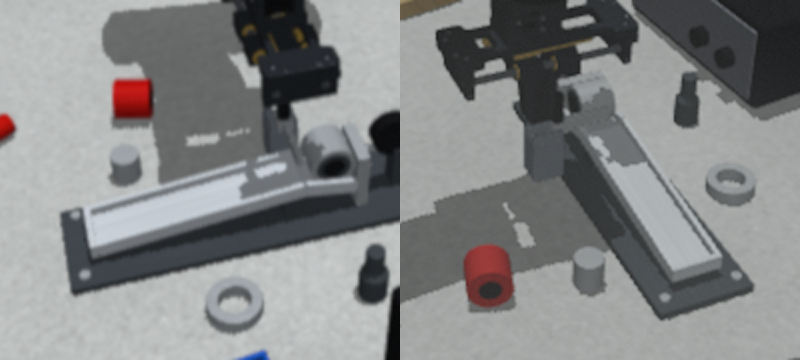

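The finger is pushing the knob with about 1 N and has not reached the end yet. I'll go on in small steps, watching the force.

Request:
arm_command --steps '[{"linear": [0.0015,-0.0001,0],"rot": [0,0,0],"fingers": -1},{"linear": [0.003,-0.0003,0],"rot": [0,0,0],"fingers": -1}]'

```text
clock: 11.1
tool_pos: [0.5391, 0.0018, 0.0832]
eef_rot: [0.742, 0.671, -0.0, -0.0]
contact_force: [-1.5, -0.5, 1.3]
gripper_width: 0.005
finger_force: 0.5
```

Request:
arm_command --steps '[{"linear": [0.001,-0.0001,0],"rot": [0,0,0],"fingers": -1},{"linear": [0.002,-0.0002,0],"rot": [0,0,0],"fingers": -1}]'

```text
clock: 11.35
tool_pos: [0.5411, 0.0016, 0.0833]
eef_rot: [0.742, 0.671, -0.0, -0.0]
contact_force: [-0.9, -0.2, 0.1]
gripper_width: 0.005
finger_force: 0.5
```

Request:
arm_command --steps '[{"linear": [0.001,-0.0001,0],"rot": [0,0,0],"fingers": -1},{"linear": [0.002,-0.0002,0],"rot": [0,0,0],"fingers": -1}]'

```text
clock: 11.6
tool_pos: [0.5416, 0.0016, 0.0831]
eef_rot: [0.741, 0.671, -0.001, -0.001]
contact_force: [-10.5, -1.4, 5.6]
gripper_width: 0.005
finger_force: 5.6
```

Request:
arm_command --steps '[{"linear": [0.001,-0.0001,0],"rot": [0,0,0],"fingers": -1},{"linear": [0.0015,-0.0002,0],"rot": [0,0,0],"fingers": -1}]'

```text
clock: 11.85
tool_pos: [0.5418, 0.0016, 0.0831]
eef_rot: [0.741, 0.671, -0.002, -0.003]
contact_force: [-16.3, -0.4, 9.8]
gripper_width: 0.005
finger_force: 8.5
```

The force has risen to 16 N and the position has stopped changing, so the keeper is home. I'll back off straight and then up.

Request:
arm_command --steps '[{"linear": [-0.004,0.0004,0],"rot": [0,0,0],"fingers": -1},{"linear": [-0.02,0.002,0],"rot": [0,0,0],"fingers": -1},{"linear": [-0.05,0.005,0],"rot": [0,0,0],"fingers": -1},{"linear": [-0.08,0.008,0.01],"rot": [0,0,0],"fingers": -1},{"linear": [-0.08,0.008,0.06],"rot": [0,0,0],"fingers": -1},{"linear": [-0.08,0.008,0.11],"rot": [0,0,0],"fingers": -1},{"linear": [-0.08,0.008,0.12],"rot": [0,0,0],"fingers": -1},{"linear": [-0.08,0.008,0.12],"rot": [0,0,0],"fingers": -1}]'

```text
clock: 12.85
tool_pos: [0.4648, 0.0092, 0.2032]
eef_rot: [0.742, 0.671, 0.0, 0.0]
contact_force: [0.1, -0.3, -0.8]
gripper_width: 0.005
finger_force: 0.0
```

```bash
python3 look.py pics/p7.png; python3 -c "
from h import *
print([(np.round(b['bbox']).tolist(),b['confidence']) for c in ('scene','side') for b in models.boxes_of(c,'knob')])"
```

```text
tcp in gutter [0.059  0.1471 0.2032]
scene [([225.0, 221.0, 245.0, 240.0], 0.75), ([320.0, 242.0, 347.0, 269.0], 0.59)]
 expected seated [334.6 256.7] knob home top [312.7 227.4]
side [([284.0, 311.0, 307.0, 344.0], 0.96), ([336.0, 227.0, 357.0, 246.0], 0.58)]
 expected seated [345.1 239.7] knob home top [330.6 236.1]
[([308.0, 228.0, 322.0, 266.0], 0.52), ([198.0, 224.0, 387.0, 329.0], 0.39), ([386.0, 228.0, 400.0, 252.0], 0.71), ([314.0, 377.0, 423.0, 446.0], 0.51)]
```

View pics/p7.png

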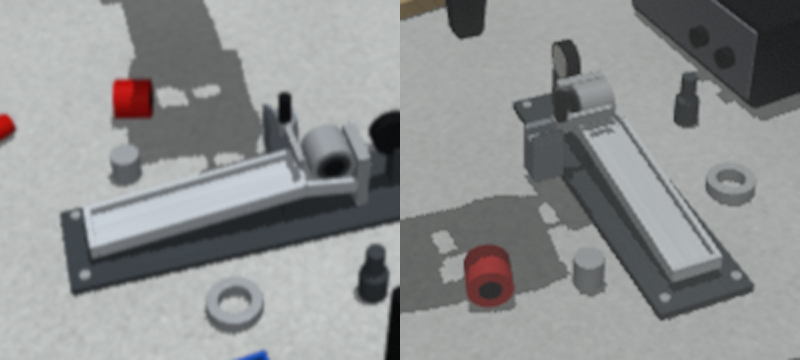

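The knob top is now at scene (312,227), exactly where it was predicted to be when home. The blade stands behind the seated roller, the bystanders have not moved and the arm is clear. I'm handing in.

```bash
python3 -c "
from rig import job
print(job.job_done())"
```

```text
the job is handed in; nothing more can be done
None
```

I handed the job in at about 13 s on the robot's clock: the cameras show the roller seated against the stop and the keeper fully home behind it, with no bystander seen to move and the arm clear; no verdict came back.

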